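# Fetch the camcorder battery from the yellow compartment

### The arm

A 6-joint arm with a two-finger parallel gripper is mounted at the origin on the work surface. World frame = base frame: x ahead of the robot, y to its left, z up, the work surface at z = 0. Lengths are in m, angles in rad, forces in N, time in s.
With the tool pointing down it reaches from about 0.35 to 0.775 m from the base axis. Payload 7.3 kg.
Tool frame: the origin (TCP) lies at the centre of the arm's flange, where the gripper is bolted on; the fingertips stand 178 mm ahead of it and the grasp point (between the pads) lies 159 mm ahead of it; z points along the fingers, y is the line along which they close (so a half turn about z gives the same grasp; the last joint's range is limited). The gripper opens to 92 mm and grips with 3 to 60 N. Pads are 19 mm wide; open, the fingers measure 130 mm over their backs; the gripper's body (75 mm by 190 mm) begins 47 mm behind the grasp point.
Start: joints at [1.152, 0.342, 1.524, -0, 1.275, -0.146], TCP at [0.141, 0.506, 0.405] pointing down, gripper open.
Joint ranges: [-2.53, 2.53], [-0.77, 2.02], [0.04, 2.7], [-1, 4.14], [0.28, 2.66], [-3.11, 3.11]. Speed limits (rad/s): [2.57, 2.57, 3.14, 3.14, 3.14, 3.14].

### API

Orientations are given as [roll, pitch, yaw] about the fixed x, y, z axes, in that order (R = Rz(yaw) Ry(pitch) Rx(roll)).
In Python, from cell import telemetry, vision, ticket gives the robot as it stands.
- The arm moves only by the shell command python3 -m crank 'ROWS' [FORCE]. ROWS is JSON, a list of rows, each a list of 5 numbers: the gripper command: -1 is shut, 1 is fully open, values between are in proportion, then the shift along the tool's x, y, z in mm, then the turn about the tool's z in rad. In form: [[fingers, dx, dy, dz, roll], ...]. A call has 1 to 12 rows; each row is the pose to reach, as a shift and turn from the pose commanded when the call began, along the tool's axes at that moment; what a row does not reach only later rows make up. A row lasts 1/12 s, in which the tool goes at most 41.7 mm and 7.16 degrees, less where a joint would pass 70% of its speed; a pose out of reach is approached as far as the arm can. A call with a gripper value outside its range is refused whole. The fingers move at their own pace and stop on an object; FORCE is the grip in N (left out, the last holds). Time passes only in rows, so rows that repeat a pose let the fingers close. It gives the time, the measured TCP pose, the force, the opening and the grip force at its end, in the units of the state.
- telemetry.observe(): the state, without advancing time (a new reading comes with each control period).
- vision.read_camera(name): name is "scene" or "top" or "wrist"; returns (picture, depth): 400x640x3 uint8, red, green, blue; 400x640 float32, m along the optical axis (not along the pixel's ray), 0 where there is no reading.
- vision.get_calibration(name): a dict with "camera_matrix" (3x3 intrinsics, pixels), "rvec" (rotation vector, rad) and "tvec" (3), from world to camera coordinates, as OpenCV has them. Camera axes: x right, y down, z forward; pixel columns grow to the right and rows downward; lengths in m; the calibration is good to about 2 mm. The wrist camera is an equidistant fisheye: a pixel r from the principal point sees the ray r / f radians off the axis. A picture is of the moment at which its call begins: read the wrist's pose just before it. get_calibration takes no time and is no camera call; for the wrist camera it gives the pose at the moment of the call.
- ticket.hand_in(): hands the job in; it is judged then, once.
The state is a dict: "time": time; "qpos": joint angles; "qvel": joint speeds; "joint_efforts": joint torques, N m; "tool_pos": TCP position; "tool_rot": TCP orientation; "contact_force": force on the tool from outside, world axes, zero at the start; "torque": the same for the moment, N m; "opening": finger opening in m; "grip_force": force on a finger pad.
Only numpy, scipy, OpenCV 4.12 (cv2) and the standard library are available. Lean on these libraries where they do the work, as an engineer would, in place of code of your own. Each camera call takes 0.05 s, during which the arm holds its last target. There are 200 camera calls.

### The job

The camcorder's battery is in the compartment with the yellow grip. Slide that lid all the way open, take the battery out and stand it upright in the charger's bay, leaving the red and blue compartments closed. The yellow lid may stay open.

Things in the scene. Friction and masses are not known exactly. Their poses are not given: they have to be found in the camera images.
- lid_yellow (a joint): Flat oak lid (100 x 110 x 5 mm) of the yellow compartment, one of three equal boxes in a row, 120 mm apart, in any order. It slides level, away from the robot, along +x of point knob_yellow: 0 = closed, 0.095 m = fully open (compartment uncovered). It stays where left; sliding takes about 2 N.
- knob_yellow (a point): Centre of the top of the yellow grip, an upright bar fixed on the lid (it travels with it): 30 mm long (its x), 12 mm thick (its y), standing 26 mm above the lid, whose top is 65 mm above the table. x = the way the lid opens, z = up. A 70 mm yellow square surrounds it on the lid.
- compartment (a point): Centre of the inner floor of the yellow compartment, 12 mm above the table; axes as knob_yellow. Inside 88 mm (x) by 98 mm (y); walls 6 mm thick, tops 60 mm above the table. About 26 to 34 mm are free on each side of the battery: open the fingers only part way (50 to 60 mm).
- battery_center (a point): Centre of the battery: a black upright block 36 mm (x) by 30 mm (y) by 45 mm tall (z), yellow band and yellow mark on top, about 90 g. It stands loose on the floor of the yellow compartment, hidden until the lid is open, up to 8 mm off its centre along each axis and turned up to 17 degrees.
- bay (a point): Centre of the floor of the charger's bay. The charger is a fixed grey block left of the row; the white-floored bay is 64 mm (x) by 58 mm (y) inside, floor 11.5 mm and rim 20 mm above the table, rim 8 mm wide; on its +x side a 30 mm strip, equally low, has a green and a red lamp. z = up.
- lid_red (a joint): Sliding lid of the red compartment, same make as the yellow one, with a red grip. 0 = closed; it must stay closed.
- lid_blue (a joint): Sliding lid of the blue compartment, same make as the yellow one, with a blue grip. 0 = closed; it must stay closed.
Things that resemble listed ones, but are neither listed nor needed, are in the scene too. Of the things like the part that bears bay, leave any that is brown; of the rest the smaller one is meant.

How it is judged:
On the way, in this order (a step that is already met when the one before it is completed fails the run):
1. the yellow lid is slid fully open (value of joint lid_yellow above 0.075 m), for 0.2 s.
2. the battery is lifted out of the compartment (z of battery_center in the frame of bay above 0.055 m), for 0.1 s.
At the end, for the whole second after the job is handed in: The battery stands at rest on the floor of the charger's bay, upright within 10 degrees and within 21 mm of the bay's centre (anywhere inside its rim); the red and blue lids are closed (within 12 mm). The yellow lid may be anywhere (horizontal distance between battery_center and bay below 0.021 m and z of battery_center in the frame of bay between 0.018 and 0.028 m and angle between battery_center's own z axis and vertical below 0.17 rad and linear speed of battery below 0.02 m/s and value of joint each of lid_red, lid_blue below 0.012 m); the robot touches nothing.
It fails at once if the red or the blue lid is slid open by more than 12 mm (value of joint any of lid_red, lid_blue above 0.012 m).
It also fails if it takes over 51 s, if anything falls off the work surface, if the arm or the gripper's body presses on something with over 40 N, if the wrist force passes 120 N, or if a joint passes its speed limit or range.

## Working session

There is one attempt and no reset: what is moved stays moved. The work goes in short steps, Python scripts to look and compute and a shell command to move; the robot and the scene stay as the last step left them, time stands still between calls to the robot, and variables do not carry over. Pictures are saved under pics/ and viewed, at most 10 in all, crops included, and the job is handed in when it is done.

```bash
mkdir -p pics; ls; cat > h.py <<'E'
import numpy as np,cv2
from cell import telemetry,vision,ticket
def grab(n):
    c=vision.get_calibration(n);p,d=vision.read_camera(n)
    return p,d,c
def world(c,u,v,d):
    K=np.array(c["camera_matrix"]);R=cv2.Rodrigues(np.array(c["rvec"],float))[0];t=np.array(c["tvec"],float).ravel()
    u=np.asarray(u,float);v=np.asarray(v,float);d=np.asarray(d,float)
    P=np.stack([(u-K[0,2])/K[0,0]*d,(v-K[1,2])/K[1,1]*d,d],-1)
    return (P-t)@R
def plane(c,u,v,z):
    o=world(c,u,v,np.zeros(np.shape(u)));q=world(c,u,v,np.ones(np.shape(u)))
    r=q-o;s=(z-o[...,2])/r[...,2];return o+r*s[...,None]
E
python3 - <<'E'
from h import *
s=telemetry.observe();print(s)
for n in("top","scene"):
    p,d,c=grab(n);cv2.imwrite(f"pics/{n}0.png",p[:,:,::-1]);np.savez(f"{n}0.npz",p=p,d=d,**{k:np.array(v) for k,v in c.items()});print(n,c)
E
```

```text
pics
{'time': 0.0, 'qpos': array([ 1.15198262e+00,  3.42717398e-01,  1.52501346e+00,  6.30424141e-06,
        1.27538106e+00, -1.46009307e-01]), 'qvel': array([ 0.00100197,  0.00089782, -0.00054696,  0.00250067,  0.00076934,
       -0.0005799 ]), 'joint_efforts': array([-6.34456046e-04, -4.31243348e+01, -2.44221210e+01,  7.17738457e-02,
        5.60353138e-02, -1.25229153e-04]), 'tool_pos': array([0.14138032, 0.50546739, 0.40404876]), 'tool_rot': array([-3.14009044e+00, -2.27002861e-04,  2.86878625e+00]), 'contact_force': array([ 0.93321263, -0.3537746 ,  0.12881998]), 'torque': array([-0.00757478, -0.02271694, -0.01531222]), 'grip_force': 0.0, 'opening': 0.09221262883389844}
top {'camera_matrix': array([[440.82792642,   0.        , 309.64535191],
       [  0.        , 440.82792642, 198.58854892],
       [  0.        ,   0.        ,   1.        ]]), 'rvec': array([ 2.11607657, -2.18005588,  0.11033649]), 'tvec': array([0.09283809, 0.43449574, 0.87901205])}
scene {'camera_matrix': array([[372.89243795,   0.        , 319.08652717],
       [  0.        , 372.89243795, 200.9398374 ],
       [  0.        ,   0.        ,   1.        ]]), 'rvec': array([ 1.95070859,  1.13059827, -0.58857062]), 'tvec': array([-0.27956474, -0.1053642 ,  1.07148203])}
```

View pics/top0.png

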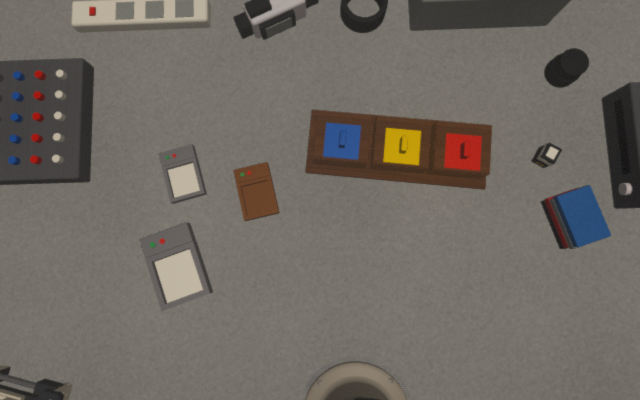

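View pics/scene0.png

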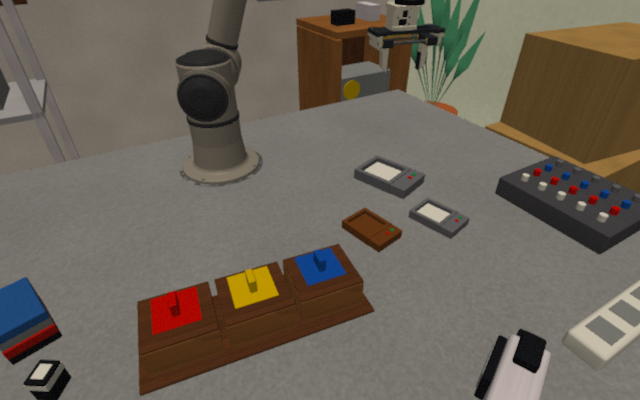

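The top view has the robot at the bottom and +x pointing up. The yellow lid is in the middle of the row at (402,146), between blue at (342,140) and red at (464,152). The chargers are the small grey one (183,175), a bigger grey one (177,270) and a brown one (257,192). The scene view agrees, so the small grey charger is the target.

```bash
python3 - <<'E'
from h import *
def rect(c,m,z,name,near):
    cs,_=cv2.findContours(m.astype(np.uint8),cv2.RETR_EXTERNAL,cv2.CHAIN_APPROX_NONE)
    for k in cs:
        if cv2.contourArea(k)<80: continue
        k=k[:,0,:].astype(float);q=k.mean(0)
        if np.hypot(*(q-near))>40: continue
        P=plane(c,k[:,0],k[:,1],z)[:,:2]
        r=cv2.minAreaRect((P*1000).astype(np.float32));print(name,q.round(),np.round(r[0],1),np.round(r[1],1),round(r[2],1))
for n,pts in(("top",dict(y=(402,146),b=(342,140),r=(464,152),w=(183,181))),("scene",dict(y=(252,287),b=(321,267),r=(176,310),w=(437,212)))):
    c=np.load(n+"0.npz");p=c["p"].astype(int);R,G,B=p[...,0],p[...,1],p[...,2];d=c["d"]
    rect(c,(R>150)&(G>120)&(B<90),.065,n+" y",pts["y"])
    rect(c,(B>100)&(R<70),.065,n+" b",pts["b"])
    rect(c,(R>130)&(G<60)&(B<60),.065,n+" r",pts["r"])
    rect(c,(R>160)&(G>150)&(B>130),.0115,n+" w",pts["w"])
    for k,(u,v) in pts.items(): print(k,world(c,u,v,d[v,u]).round(3))
    # grip points from depth
    m=(R>110)&(G>90)&(B<90);v,u=np.nonzero(m&(d>0));W=world(c,u,v,d[v,u]);s=(W[:,2]>.082)&(W[:,2]<.1);print("grip",s.sum(),W[s].mean(0).round(4) if s.any() else "")
E
```

```text
top y [402. 146.] [ 532.7 -107.1] [69.5 69.7] 82.7
top b [342. 141.] [547.6  12. ] [70.  69.8] 82.9
top r [463. 151.] [ 517.5 -226.6] [70.1 70.1] 82.8
top w [183. 180.] [487.7 346.9] [60.5 54.3] 13.9
y [ 0.525 -0.102  0.094]
b [0.541 0.013 0.092]
r [ 0.51  -0.22   0.094]
w [0.484 0.346 0.015]
grip 94 [ 0.5316 -0.1065  0.0918]
scene y [251. 287.] [ 527.5 -107.4] [69.6 74.4] 82.9
scene b [319. 266.] [543.4  11.9] [69.8 73.7] 82.9
scene r [175. 309.] [ 513.4 -227.3] [70.5 73.7] 82.8
scene w [433. 212.] [482.3 350.2] [57.5 44.8] 14.8
y [ 0.547 -0.112  0.08 ]
b [0.561 0.006 0.077]
r [ 0.532 -0.227  0.08 ]
w [0.489 0.356 0.014]
grip 128 [ 0.5352 -0.1086  0.0924]
```

```bash
cat >> h.py <<'E'
from scipy.spatial.transform import Rotation as Ro
def go(x,y,z,yaw):
    s=telemetry.observe();R=Ro.from_euler("xyz",s["tool_rot"]).as_matrix()
    r=s["tool_rot"][2]-yaw;r=(r+np.pi)%(2*np.pi)-np.pi
    print("shift mm",(R.T@(np.array([x,y,z])-s["tool_pos"])*1000).round(1),"roll",round(r,3),"t",s["time"])
E
python3 -c "
from h import *
go(.532,-.107,.330,3.016)
c=np.load('top0.npz');R=cv2.Rodrigues(c['rvec'])[0];print(-R.T@c['tvec'])"
```

```text
shift mm [-541.2 -484.5   74.7] roll -0.147 t 0.1
[0.32553749 0.0630286  0.92742675]
```

```bash
python3 -m crank '[[0,-541,-484.5,0,-0.147],[0,-541,-484.5,0,-0.147],[0,-541,-484.5,0,-0.147],[0,-541,-484.5,0,-0.147],[0,-541,-484.5,0,-0.147],[0,-541,-484.5,0,-0.147],[0,-541,-484.5,0,-0.147],[0,-541,-484.5,0,-0.147],[0,-541,-484.5,0,-0.147],[0,-541,-484.5,0,-0.147],[0,-541,-484.5,0,-0.147],[0,-541,-484.5,0,-0.147]]' 20; python3 -c "
from h import *
go(.532,-.107,.330,3.016)"
```

```text
time: 1.1
tool_pos: [0.4094, 0.0841, 0.4047]
tool_rot: [3.141, -0.0, 3.016]
contact_force: [1.1, 1.3, 1.2]
opening: 0.0461
grip_force: 0.0
shift mm [-145.7 -174.2   74.6] roll -0.0 t 1.1
```

```bash
python3 -m crank '[[0,-145.5,-174,75,0],[0,-145.5,-174,75,0],[0,-145.5,-174,75,0],[0,-145.5,-174,75,0],[0,-145.5,-174,75,0],[0,-145.5,-174,75,0],[0,-145.5,-174,75,0],[0,-145.5,-174,75,0],[0,-145.5,-174,75,0]]'; python3 - <<'E'
from h import *
c=vision.get_calibration("wrist");print(c)
p,d,_=grab("wrist");cv2.imwrite("pics/w1.png",p[:,:,::-1])
go(.532,-.107,.247,3.016)
E
```

```text
time: 1.85
tool_pos: [0.531, -0.1043, 0.3294]
tool_rot: [3.141, -0.001, 3.016]
contact_force: [-0.7, 0.2, 0.3]
opening: 0.0458
grip_force: 0.0
{'camera_matrix': array([[309.70691629,   0.        , 324.36969104],
       [  0.        , 309.70691629, 200.49407739],
       [  0.        ,   0.        ,   1.        ]]), 'rvec': array([-2.19026375, -1.92685193, -0.27444391]), 'tvec': array([ 0.0354671 , -0.53230035,  0.16695418])}
shift mm [-1.4 -3.1 82.9] roll 0.0 t 1.9
```

View pics/w1.png

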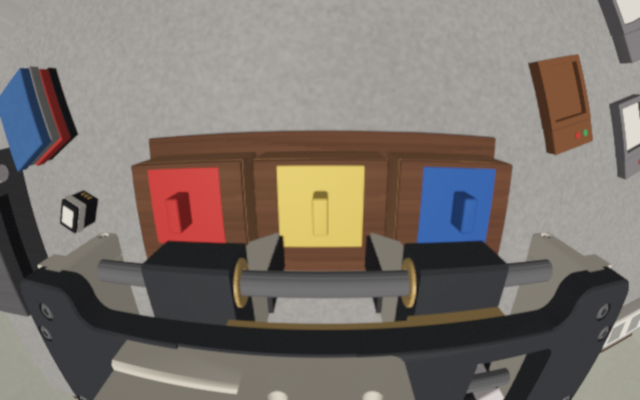

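The wrist view shows the yellow grip (320,213) between the two open fingers (265 and 382), with red and blue to either side. The alignment is good to a few mm, so I'll go down and grip.

```bash
python3 -m crank '[[0,-1.5,-3,40,0],[0,-1.5,-3,65,0],[0,-1.5,-3,82.5,0],[0,-1.5,-3,82.5,0],[-1,-1.5,-3,82.5,0],[-1,-1.5,-3,82.5,0],[-1,-1.5,-3,82.5,0],[-1,-1.5,-3,82.5,0],[-1,-1.5,-3,82.5,0],[-1,-1.5,-3,82.5,0]]' 20
```

```text
time: 2.73
tool_pos: [0.5326, -0.1079, 0.2478]
tool_rot: [-3.142, 0.001, 3.016]
contact_force: [-0.4, 1.4, 4.4]
opening: 0.012
grip_force: 20.0
```

```bash
python3 -m crank '[[-1,-10,0,0,0],[-1,-25,0,0,0],[-1,-40,0,0,0],[-1,-55,0,0,0],[-1,-70,0,0,0],[-1,-85,0,0,0],[-1,-94,0,0,0],[-1,-94,0,0,0],[-1,-94,0,0,0],[-1,-94,0,0,0],[-1,-94,0,0,0]]'
```

```text
time: 3.65
tool_pos: [0.6259, -0.1196, 0.2478]
tool_rot: [3.141, 0.002, 3.016]
contact_force: [1.6, 1.9, 3.3]
opening: 0.0118
grip_force: 20.0
```

```bash
python3 -m crank '[[0,0,0,0,0],[0,0,0,0,0],[0,0,0,0,0],[0,0,0,-40,0],[0,0,0,-80,0],[0,40,0,-120,0],[0,80,0,-120,0],[0,120,0,-120,0],[0,120,0,-120,0],[0,120,0,-120,0]]'; python3 - <<'E'
from h import *
for n in("top","wrist"):
    p,d,c=grab(n);np.savez(n+"1.npz",p=p,d=d,**{k:np.array(v) for k,v in c.items()})
    cv2.imwrite(f"pics/{n}1.png",cv2.resize(p[90:240,300:500,::-1],(800,600)) if n=="top" else p[:,:,::-1])
E
```

```text
time: 4.48
tool_pos: [0.5042, -0.1041, 0.3675]
tool_rot: [3.141, -0.002, 3.015]
contact_force: [1.0, 0.9, -0.0]
opening: 0.0458
grip_force: 0.0
```

View pics/top1.png

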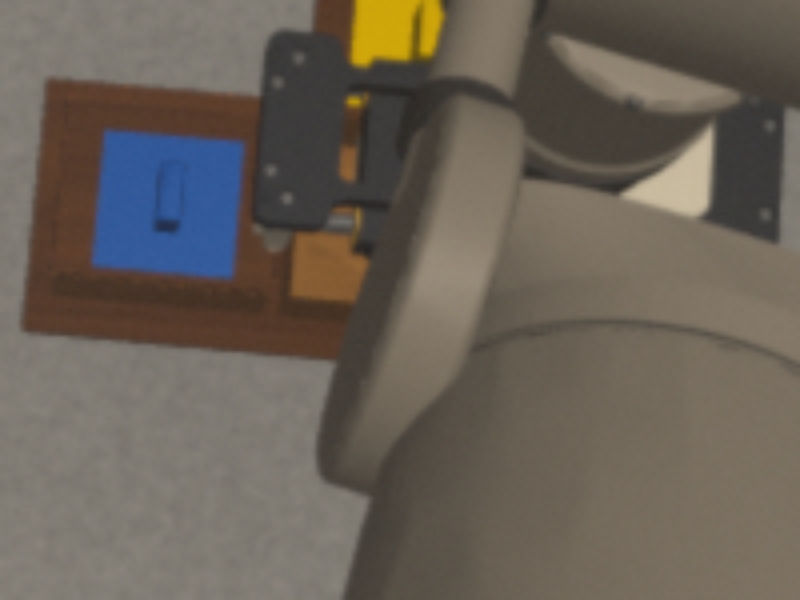

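View pics/wrist1.png

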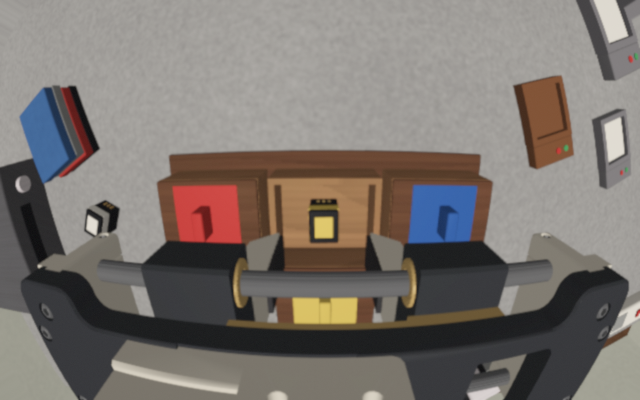

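The lid is open. In the wrist view the battery is in the compartment at (323,222), with its yellow mark on top. The arm blocks the top view. I'll measure with the fisheye, using the red and blue squares as a check.

```bash
cat >> h.py <<'E'
def wplane(c,uv,z):
    K=np.array(c["camera_matrix"]);R=cv2.Rodrigues(np.array(c["rvec"],float))[0];t=np.array(c["tvec"],float).ravel()
    q=cv2.fisheye.undistortPoints(np.asarray(uv,np.float64).reshape(-1,1,2),K,np.zeros(4))[:,0]
    r=np.c_[q,np.ones(len(q))]@R;o=-R.T@t
    return o+r*((z-o[2])/r[:,2])[:,None]
def wrect(c,m,z,near,name,dist=25):
    cs,_=cv2.findContours(m.astype(np.uint8),cv2.RETR_EXTERNAL,cv2.CHAIN_APPROX_NONE)
    for k in cs:
        k=k[:,0].astype(float)
        if len(k)<15 or np.hypot(*(k.mean(0)-near))>dist: continue
        r=cv2.minAreaRect((wplane(c,k,z)[:,:2]*1000).astype(np.float32))
        print(name,k.mean(0).round(),np.round(r[0],1),np.round(r[1],1),round(r[2],1))
E
python3 - <<'E'
from h import *
c=np.load("wrist1.npz");p=c["p"].astype(int);R,G,B=p[...,0],p[...,1],p[...,2]
wrect(c,(B>110)&(R<90),.065,(443,213),"blue")
wrect(c,(R>150)&(G<90)&(B<90),.065,(207,214),"red")
wrect(c,(R>150)&(G>130)&(B<120),.057,(323,227),"mark",12)
m=p.max(2)<70;m[:,:300]=0;m[:,345:]=0;m[:207]=0;m[246:]=0
wrect(c,m,.057,(323,225),"top",15)
cv2.imwrite("pics/w1c.png",cv2.resize(p[190:260,270:376,::-1].astype(np.uint8),(800,528),interpolation=cv2.INTER_NEAREST))
E
```

```text
blue [441. 213.] [542.8  11.9] [71.  61.1] 82.7
red [207. 215.] [ 512.1 -226.3] [71.1 60.8] 82.6
mark [323. 227.] [ 542.8 -110.6] [18.1 21.6] 82.7
top [324. 226.] [ 541.5 -109.9] [27.4 33.3] 82.7
```

View pics/w1c.png

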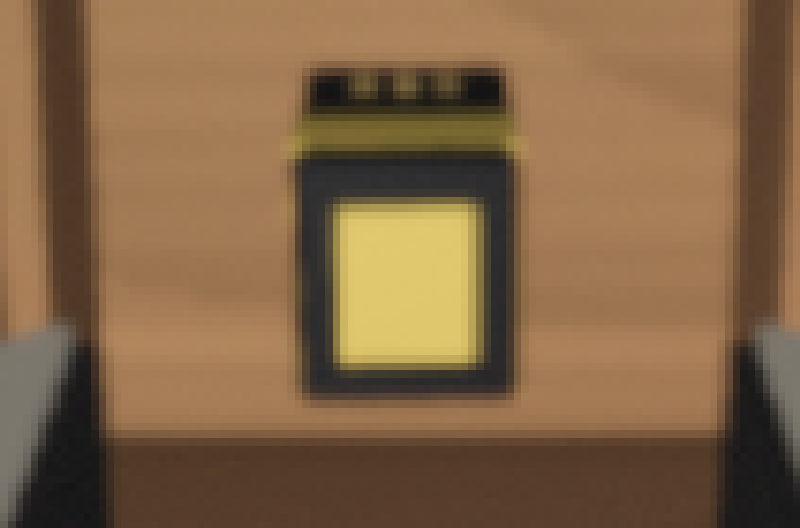

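The crop shows the battery square to the box: top face about (300–515, 155–397), mark centred at (409,285). Its centre is about (0.542, -0.110), and the blue and red checks agree with the top view. I'll descend and grip.

```bash
python3 -c "
from h import *
go(.542,-.110,.212,3.016)"
```

```text
shift mm [-35.   -0.7 155.6] roll -0.001 t 4.5833
```

```bash
python3 -m crank '[[0,-35,-1,40,0],[0,-35,-1,75,0],[0,-35,-1,100,0],[0,-35,-1,120,0],[0,-35,-1,138,0],[0,-35,-1,156,0],[0,-35,-1,156,0]]'
```

```text
time: 5.17
tool_pos: [0.5415, -0.1099, 0.2069]
tool_rot: [3.14, -0.006, 3.016]
contact_force: [-1.6, -0.3, -0.7]
opening: 0.046
grip_force: 0.0
```

```bash
python3 -m crank '[[-1,0,0,0,0],[-1,0,0,0,0],[-1,0,0,0,0],[-1,0,0,0,0],[-1,0,0,0,0],[-1,0,0,0,0]]' 20
```

```text
time: 5.67
tool_pos: [0.5418, -0.1101, 0.2123]
tool_rot: [-3.141, 0.002, 3.016]
contact_force: [1.1, 0.7, 3.2]
opening: 0.0299
grip_force: 19.9
```

```bash
python3 -m crank '[[-1,0,0,-15,0],[-1,0,0,-40,0],[-1,0,0,-70,0],[-1,0,0,-100,0],[-1,0,0,-120,0],[-1,0,0,-120,0],[-1,0,0,-120,0]]'; python3 -c "
from h import *
go(.487,.3455,.332,3.386)"
```

```text
time: 6.25
tool_pos: [0.5413, -0.11, 0.3322]
tool_rot: [-3.141, 0.002, 3.016]
contact_force: [-0.6, 0.5, -2.6]
opening: 0.0297
grip_force: 19.9
shift mm [ 1.110e+02  4.451e+02 -3.000e-01] roll -0.37 t 6.25
```

```bash
python3 -m crank '[[-1,7,28,0,-0.03],[-1,14,56,0,-0.06],[-1,21,84,0,-0.1],[-1,28,112,0,-0.13],[-1,35,140,0,-0.16],[-1,42,168,0,-0.19],[-1,49,196,0,-0.22],[-1,56,224,0,-0.25],[-1,63,252,0,-0.28],[-1,70,280,0,-0.31],[-1,76,308,0,-0.34],[-1,83,334,0,-0.37]]'; python3 -c "
from h import *
go(.487,.3455,.332,3.386)"
```

```text
time: 7.25
tool_pos: [0.5002, 0.2332, 0.3292]
tool_rot: [-3.142, -0.003, -2.896]
contact_force: [0.9, 0.3, -0.6]
opening: 0.0297
grip_force: 19.9
shift mm [-14.6 112.1  -2.8] roll 0.001 t 7.25
```

```bash
python3 -m crank '[[-1,-4,28,0,0],[-1,-8,56,0,0],[-1,-12,84,0,0],[-1,-14,104,0,0],[-1,-14,112,0,0],[-1,-14,112,0,0],[-1,-14,112,0,0],[-1,-14,112,0,0]]'; python3 - <<'E'
from h import *
go(.487,.3455,.332,3.386);go(.487,.3455,.2125,3.386)
p,d,c=grab("wrist");cv2.imwrite("pics/w2.png",p[:,:,::-1])
p=p.astype(int);m=p.min(2)>130
cs,_=cv2.findContours(m.astype(np.uint8),0,1)
for k in cs:
    if cv2.contourArea(k)>60: q=wplane(c,k[:,0].astype(float),.0115);print(k[:,0].mean(0).round(),q.min(0).round(3),q.max(0).round(3))
E
```

```text
time: 7.92
tool_pos: [0.4876, 0.3427, 0.3306]
tool_rot: [-3.141, -0.001, -2.898]
contact_force: [0.5, 0.8, -1.2]
opening: 0.0298
grip_force: 19.9
shift mm [-0.1  2.9 -1.4] roll -0.001 t 7.9167
shift mm [ -0.2   3.  118.1] roll -0.001 t 7.9167
[372. 396.] [0.764 0.473 0.012] [0.786 0.503 0.012]
[277. 396.] [0.796 0.337 0.012] [0.823 0.363 0.012]
[174. 379.] [0.808 0.059 0.012] [0.885 0.289 0.012]
[ 33. 380.] [ 0.927 -0.715  0.011] [ 1.61  -0.097  0.012]
[324. 311.] [0.605 0.336 0.012] [0.657 0.427 0.012]
[153. 302.] [0.66  0.126 0.012] [0.717 0.191 0.012]
[620. 345.] [0.502 0.865 0.011] [0.947 1.614 0.012]
[ 34. 250.] [ 0.627 -0.233  0.012] [0.791 0.049 0.012]
[361.  73.] [0.348 0.325 0.011] [0.392 0.371 0.012]
[377.  24.] [0.274 0.31  0.011] [0.352 0.405 0.012]
[338. 125.] [ 0.07  -0.244  0.011] [0.636 0.825 0.012]
```

View pics/w2.png

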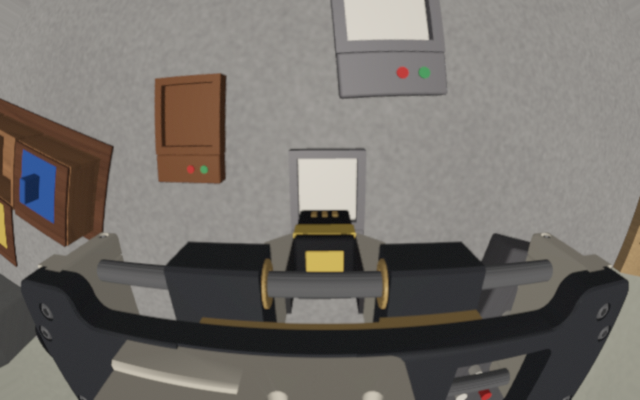

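The wrist view shows the battery upright in the fingers (325,255), lined up with the white-floored bay (327,190) behind it. Lowering.

```bash
python3 -m crank '[[-1,0,3,25,0],[-1,0,3,50,0],[-1,0,3,75,0],[-1,0,3,95,0],[-1,0,3,105,0],[-1,0,3,112,0],[-1,0,3,112,0],[-1,0,3,112,0],[-1,0,3,112,0]]'; python3 -c "
from h import *
go(.487,.3455,.2125,3.386)"
```

```text
time: 8.72
tool_pos: [0.4872, 0.3468, 0.2206]
tool_rot: [3.141, 0.002, -2.898]
contact_force: [-0.8, -0.2, -0.3]
opening: 0.03
grip_force: 19.9
shift mm [ 0.6 -1.2  8.1] roll -0.0 t 8.7167
```

```bash
python3 -m crank '[[-1,0,-1,3,0],[-1,0,-1,6,0],[-1,0,-1,7.5,0],[-1,0,-1,7.5,0],[-1,0,-1,7.5,0]]'
```

```text
time: 9.13
tool_pos: [0.4869, 0.3458, 0.2118]
tool_rot: [3.142, 0.0, -2.897]
contact_force: [0.5, -0.4, -0.5]
opening: 0.0298
grip_force: 20.0
```

```bash
python3 -m crank '[[0,0,0,0,0],[0,0,0,0,0],[0,0,0,0,0],[0,0,0,0,0],[0,0,0,-20,0],[0,0,0,-50,0],[0,0,0,-90,0],[0,40,-30,-120,0],[0,80,-60,-120,0],[0,80,-90,-120,0],[0,80,-120,-120,0],[0,80,-120,-120,0]]'; python3 - <<'E'
from h import *
p,d,c=grab("top");cv2.imwrite("pics/top2.png",p[:,:,::-1])
p=p.astype(int);m=(p[...,0]>130)&(p[...,1]>100)&(p[...,2]<100);m[:140]=0;m[215:]=0;m[:,:140]=0;m[:,230:]=0
v,u=np.nonzero(m);print(len(u),u.mean(),v.mean(),plane(c,u.mean(),v.mean(),.0565).round(4),np.median(world(c,u,v,d[v,u]),0).round(4))
E
```

```text
time: 10.13
tool_pos: [0.4383, 0.2058, 0.3325]
tool_rot: [-3.14, 0.001, -2.9]
contact_force: [0.3, 0.6, 0.2]
opening: 0.0459
grip_force: 0.0
0 nan nan [nan nan nan] [nan nan nan]<stdin>:4: RuntimeWarning: Mean of empty slice.
  ret = ret.dtype.type(ret / rcount)
  return _methods._mean(a, axis=axis, dtype=dtype,
  ret = um.true_divide(
```

View pics/top2.png

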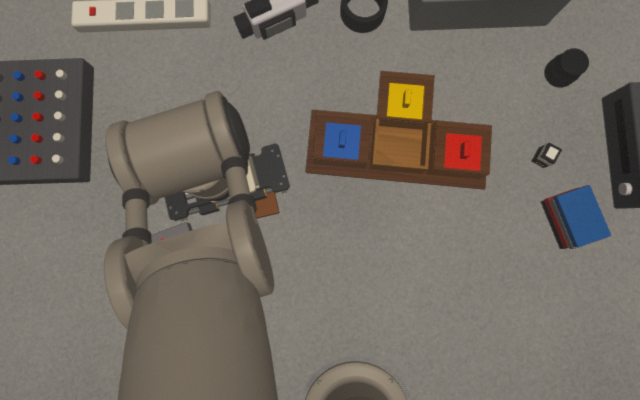

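The top view shows the yellow compartment empty (402,146), its lid open (406,100), and red and blue closed. The arm hides the charger, so I'll move aside and look again.

```bash
python3 -m crank '[[0,0,-40,0,0],[0,0,-80,0,0],[0,0,-120,0,0],[0,0,-160,0,0],[0,0,-190,0,0],[0,0,-190,0,0],[0,0,-190,0,0]]'; python3 - <<'E'
from h import *
p,d,c=grab("top");q=p
p=p.astype(int);m=(p[...,0]>130)&(p[...,1]>100)&(p[...,2]<100);m[:140]=0;m[215:]=0;m[:,:140]=0;m[:,230:]=0
v,u=np.nonzero(m);print(len(u),u.mean(),v.mean(),plane(c,u.mean(),v.mean(),.0565).round(4),np.median(world(c,u,v,d[v,u]),0).round(4))
cv2.imwrite("pics/top3.png",cv2.resize(q[120:240,120:280,::-1],(800,600)))
E
```

```text
time: 10.77
tool_pos: [0.4849, 0.025, 0.3315]
tool_rot: [3.141, 0.0, -2.9]
contact_force: [-0.0, 0.5, -0.2]
opening: 0.0458
grip_force: 0.0
97 176.36082474226805 176.22680412371133 [0.4873 0.3469 0.0565] [0.4873 0.3468 0.0578]
```

View pics/top3.png

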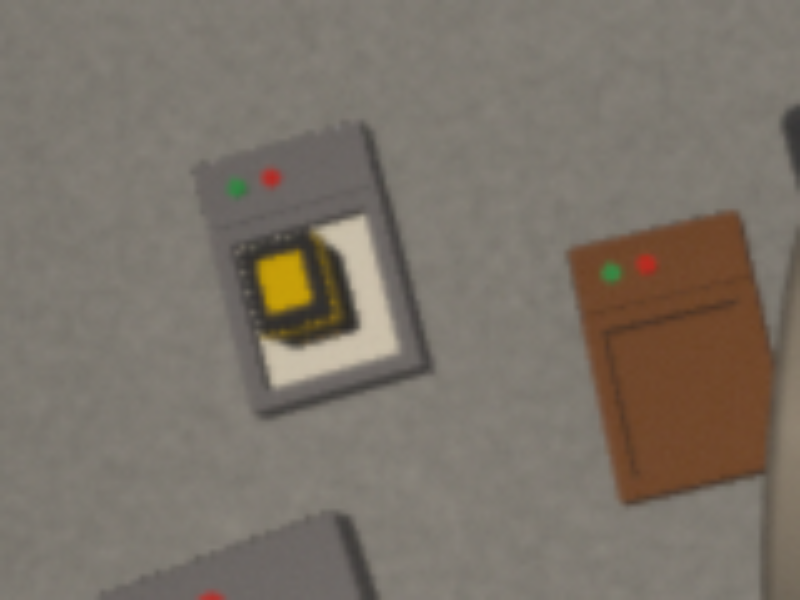

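The battery stands upright in the small grey charger's bay, with its mark at (285,283) in the crop. The measured top is at (0.487, 0.347, 0.057), within 2 mm of the bay's centre.

```bash
python3 -c "
from h import *
print(ticket.hand_in())"
```

```text
the job is handed in; nothing more can be done
None
```

The yellow lid is fully open, the battery stands upright within about 2 mm of the centre of the small grey charger's bay, and red and blue are closed; I handed the job in at about 11 s of robot time, and no verdict came back.

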